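Catch the sample shuttle on the gravity rail

ROBOT

A 7-joint arm with a two-finger parallel gripper is mounted at the origin on the work surface. World frame = base frame: x ahead of the robot, y to its left, z up, the work surface at z = 0. Lengths are in m, angles in rad, forces in N, time in s.
With the tool pointing down it reaches from about 0.425 to 0.95 m from the base axis. Payload 16.7 kg.
Tool frame: the origin (TCP) lies on the mounting face of the last link; the fingertips stand tips_ahead ahead of it and the grasp point (between the pads) lies 180 mm ahead of it (tips_ahead is the distance from the TCP to the fingertips, in m); z points along the fingers, y is the line along which they close (so a half turn about z gives the same grasp; the last joint's range is limited). The gripper opens to 94 mm and grips with 3 to 60 N. Pads are 16 mm wide; open, the fingers measure 119 mm over their backs; the gripper's body (75 mm by 177 mm) begins 78 mm behind the grasp point.
Start: joints at [-1.317, 0.426, 0.074, 1.606, -0.034, 1.111, -0.067], TCP at [0.265, 0.621, 0.405] pointing down, gripper open.
Joint ranges: [-2.85, 2.85], [-0.5, 2.14], [-1.23, 1.37], [0.21, 2.46], [-1.02, 4.16], [0.16, 2.05], [-2.73, 2.73]. Speed limits (rad/s): [1.89, 1.89, 2.39, 2.39, 3.01, 3.01, 3.01].

INTERFACE

Orientations are given as [roll, pitch, yaw] about the fixed x, y, z axes, in that order (R = Rz(yaw) Ry(pitch) Rx(roll)).
In Python, from cell import * gives the robot as it stands.
- The arm moves only by the shell command python3 -m jog 'ROWS' [OPENING] [FORCE]. ROWS is JSON, a list that holds one entry, the list of rows, each a list of 6 numbers: the shift along the world's x, y, z in mm, then the turn, a rotation vector about the world's x, y, z in rad. In form: [[[dx, dy, dz, rx, ry, rz], ...]]. A call has 1 to 20 rows; each row shifts and turns the commanded pose from where the row before left it; what a row does not reach is not made up. A row lasts 1/8 s, in which the tool goes at most 62.5 mm and 10.7 degrees, less where a joint would pass 70% of its speed; a pose out of reach is approached as far as the arm can. A call is refused whole if a number of a shift passes 62.5 or a number of a turn 0.188, either way. A call with a gripper value outside its range is refused whole. OPENING is the opening, from -1 (shut) to 1 (fully open), set as the call begins (- or left out, the last holds). The fingers move at their own pace and stop on an object; FORCE is the grip in N (left out, the last holds). Time passes only in rows, so rows that do not move let the fingers close. It gives the time, the measured TCP pose, the force, the opening and the grip force at its end, in the units of the state.
- observe(): the state, without advancing time (a new reading comes with each control period).
- read_camera(name): name is "scene" or "top"; returns a dict with "image" (384x512x3 uint8, red, green, blue), "intrinsics" (3x3 intrinsics, pixels), "view" (4x4, takes a point from world to camera coordinates). Camera axes: x right, y down, z forward; pixel columns grow to the right and rows downward; lengths in m; the calibration is good to about 2 mm. A picture is of the moment at which its call begins. There is no depth.
- finish_job(): hands the job in; it is judged then, once.
Trained networks look in a picture, given as the dict that the camera call returned (one of the last four; its "shot" number tells which), for a name from the list of things; names that differ only in an ending like _2 or _b are one class to them, and where a whole thing is asked for, a point or a joint stands for the part that bears it (a point fixed in the world has none). Each returns a list of dicts, best first, with "p" (0 to 1); they miss things now and then, are a little off and sometimes report something else, mostly with a low value. They report only what shows in the picture. A call takes as long as a camera call. They do not tell look-alikes from the thing itself.
- trace(picture, label): "mask" (384x512 bool, what is visible of it) and "rect" ([left, top, right, bottom] in pixels, round what is visible of it).
- tip_of(picture, label): "position" ([column, row] in pixels: a listed point, or the origin of a listed thing).
The state is a dict: "t": time; "joints": joint angles; "dq": joint speeds; "joint_torque": joint torques, N m; "tcp_pos": TCP position; "eef_rot": TCP orientation; "contact_force": force on the tool from outside, world axes, zero at the start; "torque": the same for the moment, N m; "gripper_width": finger opening in m; "finger_force": force on a finger pad.
Only numpy, scipy, OpenCV 4.12 (cv2) and the standard library are available. Lean on these libraries where they do the work, as an engineer would, in place of code of your own. Each camera call takes 0.05 s, during which the arm holds its last target. There are 200 camera calls.

TASK

Swing the release lever fully open so that the shuttle with the tall sample tube rolls down the gravity rail, and let it run untouched until its upright grab plate has passed the round midway post. Then catch the shuttle by that plate gently enough that the loose tube stays standing, bring it to rest with the plate level with the flat marker post, before it reaches the rubber end stop, and keep holding it there for a few seconds; the program finishes while still holding it. Leave the wash bottle, beaker and tray alone.

Things in the scene. Friction and masses are not known exactly. Their poses are not given: they have to be found in the camera images.
- rail: Gravity rail fixed to the bench: two aluminium bars on grey feet, 820 mm long, 78 mm wide. Origin on the bench under its centre line; local x level along the rail DOWNHILL, z up, +y across it, away from the robot. Slope 0.03: the shuttle's z falls 3 mm per 100 mm of x.
- endstop (a point): Centre of the uphill face of the rubber end stop (80 mm wide, 50 mm high) at the rail's foot, rail x = 395 mm. The shuttle hits it when its plate point is at rail x = 385 mm. Left alone the shuttle comes here at about 0.3 m/s and the tube topples.
- shuttle: White wheeled shuttle, 200 mm long, 80 mm wide, level, its axes parallel to the rail's; deck 30 mm above its origin (centre line, running surface, 62 mm over the bench at the start). Latched at rail x = -190 mm. 0.8 kg (x 0.85 to 1.2) plus tube. Drag 0.75 N per m/s and 0.02 N: when free it tends to 0.35 m/s, time constant 1.25 s, about 0.2 m/s at the midway post. Slope pull 0.28 N.
- plate (a point): Centre of the shuttle's upright aluminium grab plate: 12 mm thick along the rail, 60 mm wide across it, 60 mm high (it stands on the deck, top 90 mm above the shuttle's origin). The point is 75 mm downhill of the shuttle's origin and 60 mm above it. The plate stands at the shuttle's downhill edge; the chassis juts only 3 mm beyond its face, 30 mm and more below the point.
- tube: Tall flat-bottomed amber glass sample tube, white cap, 30 mm diameter, 180 mm high, 0.15 kg, standing loose on the shuttle's deck 145 mm uphill of the grab plate. Origin at the centre of its underside, z along the tube. A sudden stop from about 0.2 m/s topples it, as does a steady deceleration above about 1.5 m/s2.
- lever (a joint): Release lever on the robot's side of the rail, vertical pivot at rail x = -153, y = -85 mm. 0 = closed (lies across the rail's direction, tongue blocks the shuttle), 1.1 rad = fully open at its stop; the shuttle comes free at about 0.85 rad. Opens clockwise seen from above: the knob swings UPHILL (rail -x), then towards the rail. Stays where left; about 1 N at the knob moves it.
- lever_knob (a point): Near the top of the lever's upright black knob, on its axis: 22 mm diameter, 65 mm high, 75 mm from the pivot (at rail x = -153 mm, y = -160 mm when closed). The point is 125 mm above the bench, the knob reaches from 80 to 145 mm.
- midpost (a point): Top of the round steel midway post (14 mm diameter, 115 mm high), at rail x = 15 mm, y = +95 mm. The shuttle must not be touched until its grab plate has passed this post's rail x.
- marker: Flat aluminium marker post on a small base beyond the rail (rail y = +105 mm), 215 to 295 mm along rail x: 6 mm thick along the rail, 26 mm wide, 125 mm high. Origin on the bench under its middle, axes as the rail's. The shuttle must rest with the plate point level with it along the rail (plate's x in this frame near 0).
- wash_bottle: Loose white plastic wash bottle, 64 mm diameter, 160 mm high, bystander beyond the rail. Origin at its base.
- beaker: Loose glass beaker, 72 mm diameter, 90 mm high, bystander on the robot's side of the rail. Origin at its base.
- vial_tray: Loose white divided tray 100 x 140 x 40 mm, bystander to the robot's right. Origin under its centre.
Not all that is in view belongs to the job. Of the things shaped like the tube, the amber one is meant.

How it is judged:
On the way, in this order (a step that is already met when the one before it is completed fails the run):
1. the release lever is swung open (value of joint lever above 0.85 rad), for 0.05 s.
2. the shuttle rolls untouched past the midway post (x of plate in the frame of rail between 0.015 and 0.1 m and linear speed of shuttle above 0.13 m/s and contact force between the fingers and shuttle below 0.2 N), for 0.05 s.
3. the shuttle is caught and held at rest with its plate level with the marker, tube standing (x of plate in the frame of marker between -0.018 and 0.018 m and linear speed of shuttle below 0.03 m/s and angle between tube's own z axis and vertical below 0.15 rad), for 1.5 s.
At the end, for the whole second after the job is handed in: The robot holds the shuttle at rest (below 0.03 m/s) with the grab plate within 18 mm of the marker along the rail, the tube standing upright on it (within 0.15 rad), the lever open (all of step 3 and value of joint lever above 0.8 rad); the arm keeps its last pose, push and grip.
It fails at once if the sample tube is toppled (angle between tube's own z axis and vertical above 0.3 rad).
It fails at once if the shuttle runs into the end stop (x of plate in the frame of rail above 0.378 m).
It fails at once if the shuttle is touched before its plate has passed the midway post (x of plate in the frame of rail below 0.012 m and contact force between any of the arm, the fingers and shuttle above 0.5 N).
It fails at once if the wash bottle, beaker or tray is disturbed (distance of any of wash_bottle, beaker, vial_tray from where it was at the start of the episode above 0.03 m).
It also fails if it takes over 35 s, if anything falls off the work surface, if the arm or the gripper's body presses on something with over 40 N, if the wrist force passes 120 N, or if a joint passes its speed limit or range.

## Working session

There is one attempt and no reset: what is moved stays moved. The work goes in short steps, Python scripts to look and compute and a shell command to move; the robot and the scene stay as the last step left them, time stands still between calls to the robot, and variables do not carry over. Pictures are saved under pics/ and viewed, at most 10 in all, crops included, and the job is handed in when it is done.

```bash
ls; mkdir -p pics
cat > h.py <<'E'
from cell import *
import numpy as np, cv2
def P(c): return np.array(c["intrinsics"])@np.array(c["view"])[:3]
def tri(ps,uv):
    A=[]
    for M,(u,v) in zip(ps,uv): A+= [u*M[2]-M[0], v*M[2]-M[1]]
    X=np.linalg.svd(np.array(A))[2][-1]; return X[:3]/X[3]
def atz(M,uv,z):
    u,v=uv; A=np.array([u*M[2]-M[0], v*M[2]-M[1]])
    return np.linalg.solve(A[:,:2], -(A[:,2]*z+A[:,3]))
def proj(M,X): q=M@np.append(X,1); return q[:2]/q[2]
E
python3 - <<'E'
from h import *
s=observe(); print({k:np.round(v,3).tolist() for k,v in s.items() if not isinstance(v,dict)})
import cell
print(globals().get('tips_ahead'))
cs={n:read_camera(n) for n in("scene","top")}
for n,c in cs.items():
    cv2.imwrite(f"pics/{n}0.png",cv2.cvtColor(cv2.resize(c["image"],(800,600)),cv2.COLOR_RGB2BGR))
    np.save(n,P(c)); print(n,np.array(c["view"]).round(3).tolist())
for l in "rail endstop shuttle plate tube lever_knob midpost marker wash_bottle beaker vial_tray".split():
    r={n:tip_of(c,l) for n,c in cs.items()}
    print(l,{n:[(np.round(d["position"]).tolist(),round(d["p"],2)) for d in v[:3]] for n,v in r.items()}, end=' ')
    if all(r.values()):
        ps=[P(cs[n]) for n in r]; uv=[r[n][0]["position"] for n in r]
        X=tri(ps,uv); print(X.round(4), "res",[np.round(proj(M,X)-u,1).tolist() for M,u in zip(ps,uv)])
    else: print()
E
```

```text
pics
{'t': 0.0, 'joints': [-1.317, 0.427, 0.074, 1.607, -0.034, 1.111, -0.067], 'dq': [0.001, 0.0, 0.001, -0.001, 0.001, 0.0, 0.0], 'joint_torque': [0.0, -93.582, 3.668, -45.419, -0.049, 0.02, 0.0], 'tcp_pos': [0.265, 0.621, 0.404], 'eef_rot': [-3.14, 0.0, 2.739], 'contact_force': [1.979, -0.159, 0.131], 'torque': [0.019, -0.046, -0.041], 'finger_force': 0.0, 'gripper_width': 0.094}
0.1992
scene [[-0.755, 0.655, 0.018, 0.465], [0.357, 0.435, -0.827, -0.118], [-0.549, -0.618, -0.562, 1.434], [0.0, 0.0, 0.0, 1.0]]
top [[-0.006, -1.0, -0.003, -0.049], [-0.996, 0.007, -0.087, 0.623], [0.087, 0.002, -0.996, 1.44], [0.0, 0.0, 0.0, 1.0]]
rail {'scene': [([264.0, 220.0], 0.56)], 'top': [([229.0, 202.0], 0.65)]} [0.5958 0.0246 0.0038] res [[2.8, 0.1], [1.1, -1.1]]
endstop {'scene': [([181.0, 161.0], 0.86)], 'top': [([354.0, 183.0], 0.72)]} [ 0.6499 -0.3668  0.0594] res [[2.6, 0.3], [1.0, -1.5]]
shuttle {'scene': [([318.0, 237.0], 0.82)], 'top': [([170.0, 203.0], 0.95)]} [0.5857 0.2085 0.059 ] res [[-1.3, -0.0], [-0.5, 0.4]]
plate {'scene': [([301.0, 204.0], 0.72)], 'top': [([190.0, 200.0], 0.
[... 400 characters left out ...]
st {'scene': [([238.0, 203.0], 0.79)], 'top': [([229.0, 163.0], 0.97)]} [0.7021 0.0193 0.1174] res [[1.2, 0.1], [0.4, -0.5]]
marker {'scene': [([198.0, 206.0], 0.59), ([343.0, 186.0], 0.26)], 'top': [([294.0, 158.0], 0.49)]} [ 0.7291 -0.1775  0.0058] res [[-2.8, -0.4], [-1.0, 1.3]]
wash_bottle {'scene': [([250.0, 274.0], 0.98)], 'top': [([191.0, 146.0], 0.96)]} [7.757e-01 1.528e-01 5.000e-04] res [[-0.5, -0.0], [-0.1, 0.2]]
beaker {'scene': [([261.0, 171.0], 0.96)], 'top': [([306.0, 252.0], 0.67)]} [ 0.4254 -0.2126  0.0062] res [[-2.6, -0.2], [-1.2, 1.3]]
vial_tray {'scene': [([200.0, 149.0], 0.59)], 'top': [([304.0, 252.0], 0.48)]} [ 0.507  -0.2404  0.1281] res [[36.8, -3.2], [14.0, -24.2]]
```

View pics/scene0.png

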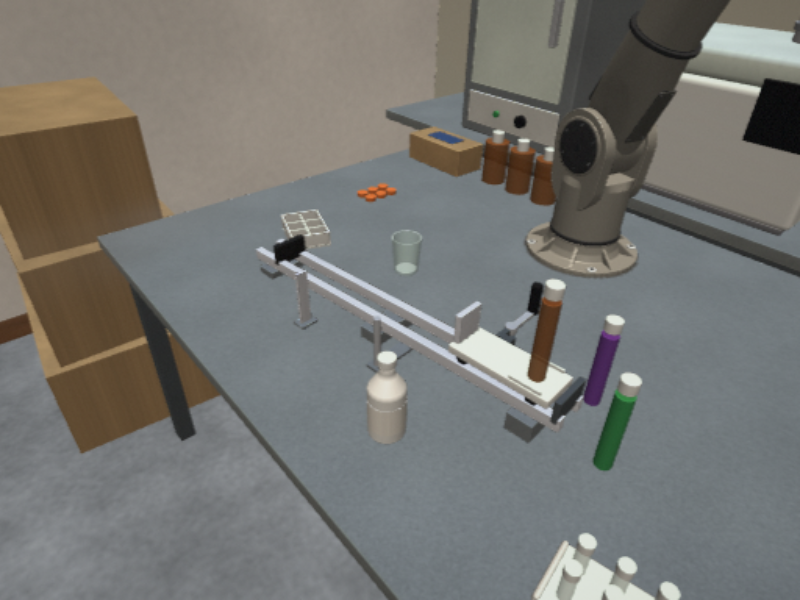

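View pics/top0.png

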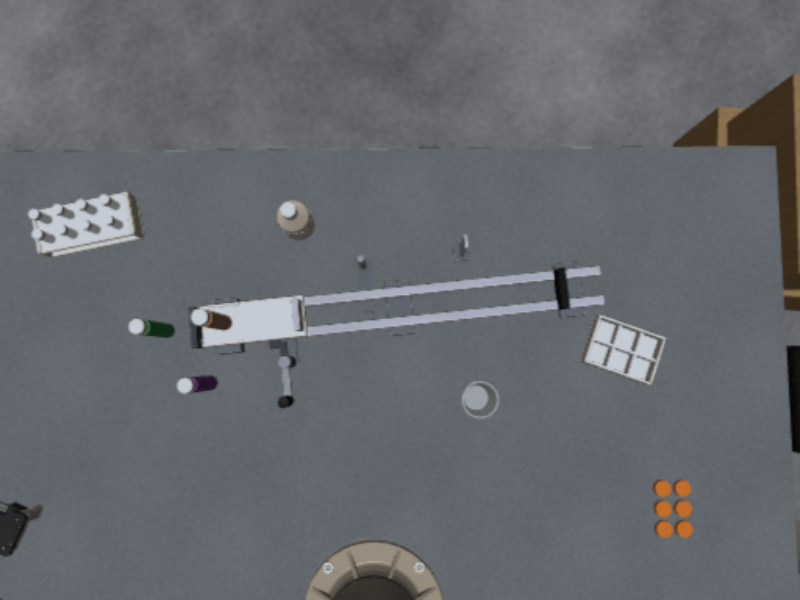

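The amber tube stands on the shuttle at scene (545,330) and top (200–230,318). Its look-alikes are purple at scene (600,360) / top (200,383), green at scene (618,425) / top (150,328), and the brown bottles by the wall at (495–545,160). I choose the amber one on the white shuttle. Next I fit the rail frame and make one close crop.

```bash
cat > fit.py <<'E'
from h import *
from scipy.optimize import least_squares
cs={n:[read_camera(n) for _ in range(2)] for n in("scene","top")}
obs=[]
pts={"rail":(0,0,0),"endstop":(395,0,None),"shuttle":(-190,0,62),"plate":(-115,0,122),"lever_knob":(-153,-160,125),"midpost":(15,95,115)}
mk=[];mt=[]
for n,cc in cs.items():
  for c in cc:
    M=P(c)
    for l,X in pts.items():
        d=tip_of(c,l)
        if d: obs.append((l,M,np.array(d[0]["position"])))
    d=tip_of(c,"marker"); mk.append((M,np.array(d[0]["position"])))
    t=trace(c,"marker"); print(n,[(np.round(a["rect"]).tolist(),round(a["p"],2)) for a in t[:2]])
    t=trace(c,"plate"); print(n,'plate',[(np.round(a["rect"]).tolist(),round(a["p"],2)) for a in t[:2]])
def W(p,X): 
    c,s=np.cos(p[2]),np.sin(p[2]); x,y,z=np.array(X)/1000
    return np.array([p[0]+c*x-s*y,p[1]+s*x+c*y,z])
def f(p):
    r=[]
    for l,M,uv in obs:
        X=pts[l]; X=(X[0],X[1],p[3]*1000 if X[2] is None else X[2])
        r+=list(proj(M,W(p,X))-uv)
    return np.array(r)
s=least_squares(f,[.6,.02,-1.45,.06],loss='soft_l1')
print("rail",s.x.round(4))
for (l,_,_),e in zip(obs,f(s.x).reshape(-1,2)): print(l,e.round(1),end='; ')
p=s.x; np.save("rail",p)
g=lambda q: np.concatenate([proj(M,W(p,(q[0]*1000,105,0)))-uv for M,uv in mk])
m=least_squares(g,[.25]); print("\nmarker x",m.x,m.fun.round(1))
print("purple",atz(np.load("scene.npy"),(375,254),0),"knob w",W(p,(-153,-160,125)),"open",W(p,(-153-67,-119,125)))
for X in ((m.x[0]*1000,0,111),(15,0,122),(m.x[0]*1000,105,125)):print(W(p,X))
c=cs["scene"][0]["image"]
cv2.imwrite("pics/crop1.png",cv2.cvtColor(cv2.resize(c[150:320,160:420],(780,510),interpolation=cv2.INTER_CUBIC),cv2.COLOR_RGB2BGR))
E
python3 fit.py
```

```text
scene [([192.0, 170.0, 202.0, 209.0], 0.5)]
scene plate [([288.0, 189.0, 369.0, 262.0], 0.94)]
scene [([193.0, 171.0, 200.0, 209.0], 0.88)]
scene plate [([286.0, 193.0, 368.0, 260.0], 0.86)]
top [([290.0, 151.0, 299.0, 166.0], 0.6)]
top plate [([132.0, 185.0, 199.0, 223.0], 0.6)]
top [([290.0, 151.0, 298.0, 166.0], 0.56)]
top plate [([131.0, 186.0, 198.0, 223.0], 0.65)]
rail [ 0.6023  0.0232 -1.4459  0.0742]
rail [-1.   2.6]; endstop [1.4 0.7]; shuttle [-0.1 -3.1]; plate [0.4 1.7]; lever_knob [-1.5  0.8]; midpost [ 0.7 -0.2]; rail [-0.   6.3]; endstop [ 1.6 -0.3]; shuttle [-1.9 -1.8]; plate [-0.8 -0.6]; lever_knob [-2.8 -1. ]; midpost [ 1.9 -1.5]; rail [ 0.9 -1.4]; endstop [ 4.1 -3.9]; shuttle [-2.8  1.5]; lever_knob [-1.  -1.6]; midpost [-0.5  1. ]; rail [ 1.8 -3.3]; shuttle [-2.4  0.6]; plate [-0.1  2.6]; lever_knob [-1.1 -0.9]; midpost [-0.1  1.9]; 
marker x [0.2115485] [-2.7  4.8 -5.5  3.3 -1.1 -1.5 -1.1 -0.8]
purple [0.45809663 0.32318555] knob w [0.42449195 0.15503623 0.125     ] open [0.45682787 0.22662106 0.125     ]
[ 0.62865045 -0.18674574  0.111     ]
[0.60417042 0.00827232 0.122     ]
[ 0.73283285 -0.17366803  0.125     ]
```

View pics/crop1.png

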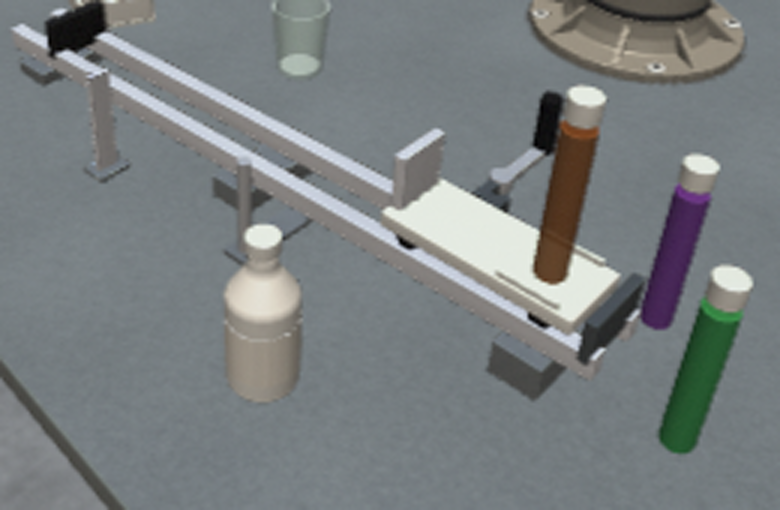

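Crop: the amber tube stands on the shuttle at (575,200), with the purple and green ones off the rail. The marker post runs from its top at (97,73) to its base at (108,170). Rail yaw and marker need refining, so I use the bar pixels and the marker top.

```bash
cat > fit2.py <<'E'
from h import *
from scipy.optimize import least_squares
c=read_camera("top"); s=read_camera("scene"); M=P(c); S=P(s)
im=c["image"].astype(int); g=im.sum(2)
L=[]
for col in range(204,346,4):
    r=np.arange(165,216); w=np.clip(g[r,col]-np.median(g[r,col])-120,0,None)
    n,lab=cv2.connectedComponents((w>0).astype(np.uint8)[:,None]); 
    cen=[(w[lab[:,0]==i]*r[lab[:,0]==i]).sum()/w[lab[:,0]==i].sum() for i in range(1,n)]
    if len(cen)==2 and 15<cen[1]-cen[0]<23: L.append((col,sum(cen)/2))
print(len(L),L[0],L[-1])
# centreline pts -> world with z from rail x
x0,y0,_,_=np.load("rail.npy")
W=[]
for uv in L:
    z=.056
    for _ in range(4):
        q=atz(M,uv,z); X=-(q[1]-.023)/.993; z=.062-.03*(X+.19)
    W.append(q)
W=np.array(W); k,b=np.polyfit(W[:,1],W[:,0],1); print("x=",k,"*y+",b,"rms",np.std(W[:,0]-k*W[:,1]-b),"yaw",np.arctan2(-1,-k))
# marker top by the networks' masks
m=trace(s,"marker")[0]["rect"]; mt=trace(c,"marker")[0]["mask"]
ys,xs=np.where(mt); print("scene rect",m,"top mask",xs.min(),xs.max(),ys.min(),ys.max())
print("marker top tri",tri([S,M],[(192.5,174.3),(297.5,154.0)]), tri([S,M],[(196,206.7),(294,159)]))
print("midpost top tri", [tri([S,M],[tip_of(s,"midpost")[0]["position"],tip_of(c,"midpost")[0]["position"]])])
print("plate",[d["position"] for x in(s,c) for d in tip_of(x,"plate")[:1]])
cr=np.hstack([cv2.resize(c["image"][135:185,270:320],(400,400),interpolation=cv2.INTER_CUBIC),cv2.resize(s["image"][165:215,170:220],(400,400),interpolation=cv2.INTER_CUBIC)])
cv2.imwrite("pics/mk.png",cv2.cvtColor(cr,cv2.COLOR_RGB2BGR))
E
python3 fit2.py
```

```text
36 (204, np.float64(201.30657907757077)) (344, np.float64(186.60955045735108))
x= -0.10228763459909844 *y+ 0.6014731410391602 rms 0.0003449919302858062 yaw -1.4688632063221727
scene rect [189.3, 173.4, 203.5, 212.6] top mask 290 299 151 166
marker top tri [ 0.72527711 -0.18237046  0.12429984] [ 0.7283456  -0.18111622  0.00174494]
midpost top tri [array([0.70162942, 0.01648085, 0.12112378])]
plate [[299.1, 202.1], [189.4, 203.6]]
```

View pics/mk.png

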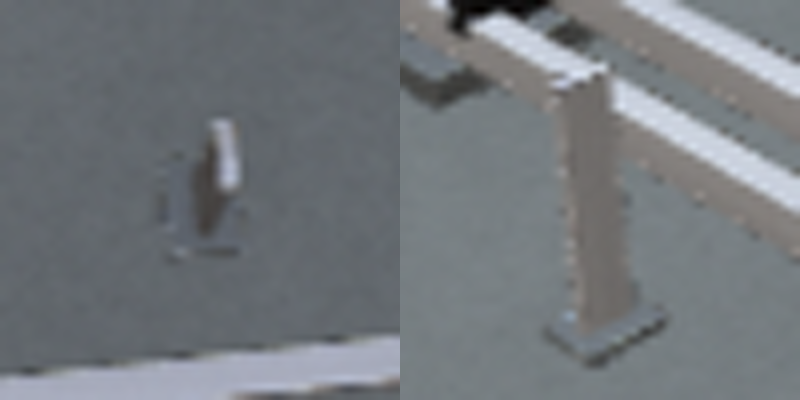

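Marker top: top crop (225,155), scene crop (180,76). It triangulates to z = 0.124, which fits the 125 mm given. The rail frame is O=(.599,.0235) with d=(.102,-.995). The marker is at rail x≈219 mm, and the knob fits the triangulation. Now I move to the downhill side of the knob with the gripper shut.

```bash
python3 -m jog '[[[0,-25,0,0,0,0.02],[16,-50,0,0,0,0.05],[16,-50,0,0,0,0.05],[16,-50,0,0,0,0.05],[17,-50,0,0,0,0.05],[16,-50,0,0,0,0.05],[16,-50,0,0,0,0.05],[17,-50,0,0,0,0.05],[16,-50,0,0,0,0.05],[17,-50,0,0,0,0.05],[16,-25,-5,0,0,0.034],[0,4,-40,0,0,0],[0,0,-40,0,0,0],[0,0,0,0,0,0]]]' -1 20
```

```text
t: 5.35
tcp_pos: [0.4269, 0.1246, 0.3181]
eef_rot: [-3.14, -0.004, -3.041]
contact_force: [0.1, 0.4, 0.3]
gripper_width: 0.0006
finger_force: 0.0
```

```bash
python3 -m jog '[[[4,-40,0,0,0,0]]]' 1 20; python3 -m jog '[[[0,0,0,0,0,0]]]'; python3 -m jog '[[[0,0,0,0,0,0]]]' 0 ; python3 -m jog '[[[0,0,0,0,0,0],[0,0,0,0,0,0],[0,0,0,0,0,0]]]'
```

```text
t: 5.48
tcp_pos: [0.4322, 0.0864, 0.3208]
eef_rot: [3.141, 0.001, -3.036]
contact_force: [0.6, 0.0, 0.1]
gripper_width: 0.0075
finger_force: 0.0
t: 5.6
tcp_pos: [0.4321, 0.0831, 0.3213]
eef_rot: [3.141, 0.001, -3.044]
contact_force: [-0.7, -0.3, 0.1]
gripper_width: 0.0171
finger_force: 0.0
t: 5.72
tcp_pos: [0.432, 0.0853, 0.3209]
eef_rot: [3.141, 0.002, -3.041]
contact_force: [0.5, 0.8, 0.3]
gripper_width: 0.027
finger_force: 0.0
t: 6.1
tcp_pos: [0.4316, 0.0853, 0.3197]
eef_rot: [-3.142, -0.0, -3.04]
contact_force: [0.4, 0.4, -0.3]
gripper_width: 0.0472
finger_force: 0.0
```

```bash
python3 -m jog '[[[1,16,0,0,0,0],[2,18,0,0,0,0],[2,18,0,0,0,0],[2,14,0,0,0,0],[0,0,0,0,0,0]]]' 0.2 20
python3 - <<'E'
from h import *
c=read_camera("top"); s=read_camera("scene")
X=tri([P(s),P(c)],[tip_of(x,"lever_knob")[0]["position"] for x in(s,c)]); print(X)
im=np.hstack([cv2.resize(c["image"][170:290,120:240],(400,400)),cv2.resize(s["image"][120:280,260:420],(400,400))])
cv2.imwrite("pics/push.png",cv2.cvtColor(im,cv2.COLOR_RGB2BGR))
E
```

```text
t: 6.72
tcp_pos: [0.4387, 0.1522, 0.3196]
eef_rot: [-3.142, -0.0, -3.039]
contact_force: [0.4, -0.2, 0.2]
gripper_width: 0.0568
finger_force: 0.0Traceback (most recent call last):
  File "<stdin>", line 3, in <module>
IndexError: list index out of range
```

Run:
```python
from h import *
c=read_camera("top"); s=read_camera("scene")
for x in (s,c):
    print([(d["position"],d["p"]) for d in tip_of(x,"lever_knob")[:2]], proj(P(x),[.4245,.1594,.125]).round(1), proj(P(x),[.449,.2028,.125]).round(1))
im=np.hstack([cv2.resize(c["image"][170:290,120:240],(400,400)),cv2.resize(s["image"][120:280,260:420],(400,400))])
cv2.imwrite("pics/push.png",cv2.cvtColor(im,cv2.COLOR_RGB2BGR))
```

```text
[([350.4, 194.5], 0.58)] [342.3 187.5] [349.3 197.2]
[] [181.9 256.8] [167.1 248.4]
```

View pics/push.png

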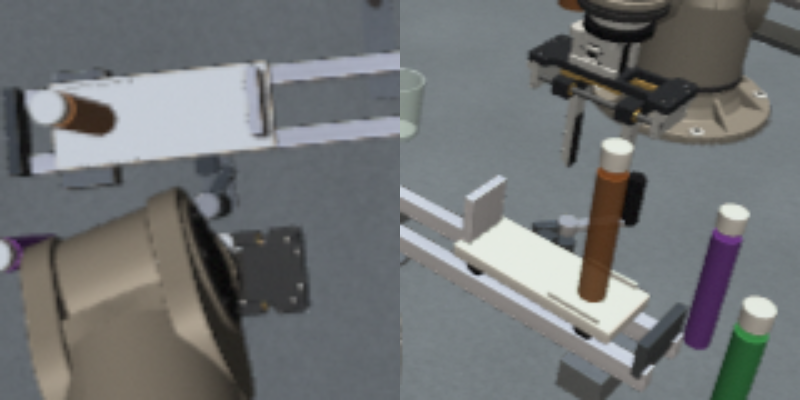

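The knob is at scene (350,195), which matches lever ≈0.6 rad. The shuttle is still latched and the tube upright. I prepare a shuttle tracker that matches the deck plane against this rest image, then release.

```bash
cat > track.py <<'E'
from h import *
import sys
from scipy.optimize import minimize_scalar
O=np.array([.5991,.0235]); d=np.array([.1018,-.9948]); n=np.array([.9948,.1018])
B=[(-200,-55),(30,-55),(30,55),(-200,55)]      # patch round the deck, relative to the plate
def quad(M,x): return np.float32([proj(M,[*(O+d*(x+a)/1e3+n*b/1e3), .092-.03*(x+115)/1e3]) for a,b in B])
def patch(im,M,x):
    H=cv2.getPerspectiveTransform(quad(M,x),np.float32([(0,0),(229,0),(229,109),(0,109)]))
    return cv2.cvtColor(cv2.warpPerspective(im,H,(230,110)),cv2.COLOR_RGB2GRAY).astype(np.float32)
def locate(c,lo=-125,hi=330):
    M=P(c); R=patch(np.load("ref.npy"),M,-115)
    xs=np.arange(lo,hi,1.); sc=[cv2.matchTemplate(patch(c["image"],M,x),R,cv2.TM_CCOEFF_NORMED)[0,0] for x in xs]
    i=int(np.argmax(sc)); return xs[i],sc[i]
if __name__=="__main__":
    for _ in range(int(sys.argv[1])):
        t=observe()["t"]; c=read_camera("scene"); print(round(t,3),*np.round(locate(c),3))
    s=observe(); T=s["tcp_pos"][:2]-O; print("tool rail",(T@d*1e3).round(1),(T@n*1e3).round(1),"z",round(s["tcp_pos"][2],4))
    cv2.imwrite("pics/last.png",cv2.cvtColor(c["image"],cv2.COLOR_RGB2BGR))
E
python3 -c "
from h import *
np.save('ref.npy',read_camera('scene')['image'])"
python3 track.py 1
```

```text
7.175 -115.0 0.999
tool rail -142.9 -146.7 z 0.3197
```

Now release and retreat to hover at rail x≈20.

```bash
python3 -m jog '[[[12,15,0,0,0,0],[13,14,0,0,0,0],[10,-45,16,0,0,0],[20,-45,16,0,0,0],[32,-38,13,0,0,0],[38,-28,0,0,0,0],[37,-22,0,0,0,0]]]' 0.2 20; python3 track.py 2
```

```text
t: 8.1
tcp_pos: [0.6029, 0.0015, 0.3648]
eef_rot: [-3.142, 0.001, -3.04]
contact_force: [0.1, 1.1, 0.8]
gripper_width: 0.0564
finger_force: 0.0
8.1 -48.0 0.965
8.15 -40.0 0.961
tool rail 23.6 2.7 z 0.3643
```

```bash
python3 -m jog '[[[0,2,-3,0,0,0]]]'; python3 -m jog '[[[0,0,0,0,0,0]]]' -1 15; python3 -c "
from track import *
s=observe(); T=s['tcp_pos'][:2]-O; print((T@d*1e3).round(1),s['t'],s['tcp_pos'])"
```

```text
t: 8.32
tcp_pos: [0.6013, 0.0045, 0.3611]
eef_rot: [-3.141, -0.0, -3.041]
contact_force: [0.1, -0.1, -0.5]
gripper_width: 0.0564
finger_force: 0.0
t: 8.45
tcp_pos: [0.6003, 0.0053, 0.3612]
eef_rot: [3.141, -0.001, -3.039]
contact_force: [-0.6, 0.2, -0.3]
gripper_width: 0.0494
finger_force: 0.0
18.3 8.45 [0.60031908 0.00526304 0.36116912]
```

```bash
python3 -m jog '[[[2.5,-25,-33,0,0,0]]]'
```

```text
t: 8.57
tcp_pos: [0.6054, -0.0192, 0.3333]
eef_rot: [3.141, 0.01, -3.036]
contact_force: [3.9, 0.5, 5.2]
gripper_width: 0.04
finger_force: 0.0
```

```bash
python3 -m jog '[[[3,-28,-32,0,0,0]]]'
```

```text
t: 8.7
tcp_pos: [0.6064, -0.0482, 0.2972]
eef_rot: [3.141, 0.003, -3.038]
contact_force: [0.2, 0.4, -1.1]
gripper_width: 0.0301
finger_force: 0.0
```

```bash
python3 -m jog '[[[3,-29,0,0,0,0]]]'
```

```text
t: 8.82
tcp_pos: [0.6083, -0.0775, 0.2947]
eef_rot: [3.141, -0.003, -3.039]
contact_force: [-0.3, -0.1, 0.4]
gripper_width: 0.02
finger_force: 0.0
```

```bash
python3 -m jog '[[[3,-29,0,0,0,0]]]'; python3 -m jog '[[[2.5,-25,0,0,0,0],[2,-21,0,0,0,0],[1.5,-17,0,0,0,0],[1,-12,0,0,0,0],[1,-7,0,0,0,0],[0.5,-4,0,0,0,0],[0,-2,0,0,0,0],[0,0,0,0,0,0]]]'; python3 track.py 1
```

```text
t: 8.95
tcp_pos: [0.6118, -0.1068, 0.2962]
eef_rot: [3.141, -0.001, -3.039]
contact_force: [7.1, 1.7, -23.3]
gripper_width: 0.0117
finger_force: 15.0
t: 9.95
tcp_pos: [0.6201, -0.1948, 0.2961]
eef_rot: [3.141, -0.002, -3.04]
contact_force: [-2.4, 0.0, -22.7]
gripper_width: 0.0121
finger_force: 15.0
9.95 202.0 0.866
tool rail 219.3 -1.3 z 0.2962
```

View pics/last.png

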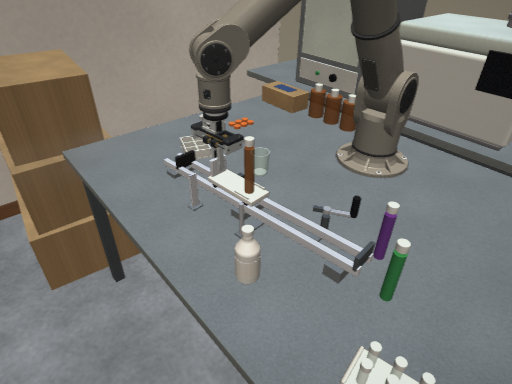

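Caught and held at width 12 mm. The amber tube stands at (249,165). The lever is swung, with its knob at (355,207). The tracker's 202 disagrees with the tool's 219, so I check plate against marker and the lever.

Run:
```python
from track import *
for nme in("scene","top"):
    c=read_camera(nme); M=P(c)
    for l in("plate","shuttle","marker","lever_knob","tube"):
        print(nme,l,[(np.round(a["position"],1).tolist(),round(a["p"],2)) for a in tip_of(c,l)[:1]],end=' ')
    W=lambda x,y,z: proj(M,[*(O+d*x/1e3+n*y/1e3),z/1e3]).round(1)
    print("\n exp plate",W(219,0,112),"shuttle",W(144,0,52),"tube",W(74,0,82),"knob open",W(-220,-119,125),"knob .85",W(-209,-134.5,125))
    u=W(219,30,112).astype(int)-[45,35]; k=c["image"][u[1]:u[1]+70,u[0]:u[0]+90]
    u2=W(-190,-110,110).astype(int)-[45,35]; k2=c["image"][u2[1]:u2[1]+70,u2[0]:u2[0]+90]
    row=np.hstack([cv2.resize(q,(385,298),interpolation=cv2.INTER_CUBIC) for q in(k,k2)])
    im=row if nme=="scene" else np.vstack([im,row])
cv2.imwrite("pics/chk.png",cv2.cvtColor(im,cv2.COLOR_RGB2BGR))
```

```text
scene plate [([217.3, 164.8], 0.93)] scene shuttle [([235.6, 193.1], 0.57)] scene marker [([198.4, 206.6], 0.88)] scene lever_knob [([354.5, 202.9], 0.87)] scene tube [([246.8, 189.9], 0.92)] 
 exp plate [217.6 165.3] shuttle [233.7 189.5] tube [249.2 190.5] knob open [355.3 203. ] knob .85 [354.7 199. ]
top plate [] top shuttle [([279.7, 192.5], 0.76)] top marker [([231.3, 200.6], 0.49)] top lever_knob [([158.7, 245.9], 0.51)] top tube [([106.8, 210.8], 0.8)] 
 exp plate [301.5 189.3] shuttle [275.7 193.7] tube [253.3 195.3] knob open [157.8 245.3] knob .85 [162.  250.2]
```

View pics/chk.png

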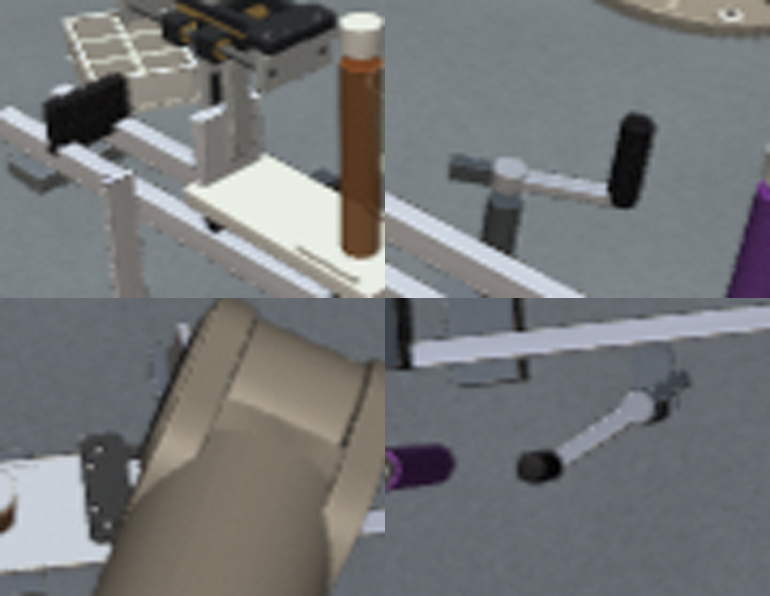

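The plate is at scene (217.3,164.8) against an expected (217.6,165.3), and the knob is at its fully open place (354.5,202.9). The tube is upright and the tracker value was an occlusion artefact. I hold a few seconds, then hand in.

```bash
python3 -m jog '[[[0,0,0,0,0,0],[0,0,0,0,0,0],[0,0,0,0,0,0],[0,0,0,0,0,0],[0,0,0,0,0,0],[0,0,0,0,0,0],[0,0,0,0,0,0],[0,0,0,0,0,0],[0,0,0,0,0,0],[0,0,0,0,0,0],[0,0,0,0,0,0],[0,0,0,0,0,0],[0,0,0,0,0,0],[0,0,0,0,0,0],[0,0,0,0,0,0],[0,0,0,0,0,0],[0,0,0,0,0,0],[0,0,0,0,0,0],[0,0,0,0,0,0],[0,0,0,0,0,0]]]'; python3 -c "
from cell import *
print(finish_job())"
```

```text
t: 13.1
tcp_pos: [0.6202, -0.1951, 0.2964]
eef_rot: [3.141, -0.001, -3.041]
contact_force: [-6.0, 0.0, -25.0]
gripper_width: 0.0117
finger_force: 15.0
the job is handed in; nothing more can be done
None
```

I handed the job in with the shuttle caught and held with its plate level with the marker (within a few mm by my measurement), the tube standing and the lever fully open; `finish_job()` returned no verdict.

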